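# Change over the sample drawers

### The arm

A 7-joint arm with a two-finger parallel gripper is mounted at the origin on a cart in front of the work surface, level with it; the furniture and walls round the work are solid. World frame = base frame: x ahead of the robot, y to its left, z up, the work surface at z = 0. Lengths are in m, angles in rad, forces in N, time in s.
With the tool pointing down it reaches from about 0.4 to 0.9 m from the base axis. Payload 5.5 kg.
Tool frame: the origin (TCP) lies midway between the tips of the shut fingers; the grasp point (between the pads) lies 19 mm behind it; z points along the fingers, y is the direction in which the jaws open and shut (so a half turn about z gives the same grasp; the last joint's range is limited). The gripper opens to 85 mm and grips with 20 to 120 N. Pads are 22 mm wide; open, the fingers measure 114 mm over their backs; the gripper's body (76 mm by 85 mm) begins 54 mm behind the grasp point. The pads swing forward as they close: fully open they stand 13 mm farther back than shut.
Start: joints at [-0.935, 0.501, -0.427, 1.55, 0.221, 1.138, -0.21], TCP at [0.237, 0.605, 0.231] pointing down, gripper open.
Joint ranges: [-2.88, 2.88], [-0.31, 2.03], [-1.54, 1.56], [0.2, 2.42], [-1.41, 4.55], [0.19, 2.02], [-2.57, 2.57]. Speed limits (rad/s): [2.57, 2.57, 3.14, 3.14, 3.14, 3.14, 3.14].

### API

Orientations are given as a unit quaternion [x, y, z, w].
In Python, from cell import bot gives the robot as it stands.
- The arm moves only by the tool step_arm, never from a script. Its arguments are lists of equal length, an entry for each row: "grip": the finger opening in m, from 0 to 0.0854; "xyz": the shift along the tool's x, y, z in m, a list of three; "dr": the turn, a rotation vector about the tool's x, y, z in rad, a list of three. In form: {"grip": [grip, ...], "xyz": [[tx, ty, tz], ...], "dr": [[ax, ay, az], ...]}. A call has 1 to 5 rows; each row shifts and turns the pose as measured when the row begins, along the tool's axes as they then stand; what a row does not reach is not made up. A row lasts 1/8 s, in which the tool goes at most 62.5 mm and 10.7 degrees, less where a joint would pass 70% of its speed; a pose out of reach is approached as far as the arm can. A call with a gripper value outside its range is refused whole. The fingers move at their own pace and stop on an object; the grip force is fixed at half the most. Time passes only in rows, so rows that do not move let the fingers close. It gives the time, the measured TCP pose, the force and the opening at its end, in the units of the state.
- bot.get_state(): the state, without advancing time (a new reading comes with each control period).
- bot.get_image(name): name is "scene" or "top"; returns a dict with "color" (384x512x3 uint8, red, green, blue), "depth" (384x512 float32, m along the optical axis (not along the pixel's ray), 0 where there is no reading), "fx", "fy", "cx", "cy" (pixels), "dist_coeffs" ([k1, k2, p1, p2, k3] as OpenCV has them; the pictures are not rectified), "R" (3x3) and "t" (3): a world point X has camera coordinates R X + t. Camera axes: x right, y down, z forward; pixel columns grow to the right and rows downward; lengths in m; the calibration is good to about 2 mm. A picture is of the moment at which its call begins.
- bot.sign_off(): hands the job in, once; it reports no verdict.
The state is a dict: "t": time; "joint_positions": joint angles; "dq": joint speeds; "tau": joint torques, N m; "tcp_pos": TCP position; "orientation": TCP orientation; "wrist_force": force on the tool from outside, world axes, zero at the start; "ft_torque": the same for the moment, N m; "gripper_width": finger opening in m.
Only numpy, scipy, OpenCV 4.12 (cv2) and the standard library are available. Lean on these libraries where they do the work, as an engineer would, in place of code of your own. Each camera call takes 0.05 s, during which the arm holds its last target.

### The job

The left-hand drawer of the white sample cabinet is full and stands open. Push it fully home, slide the bolt by its knob all the way across to the left so that it holds that drawer shut and frees the other, then hook a fingertip behind the raised lip of the right-hand drawer and draw it out to its stop for the next samples. Work gently with the fingertips, without slamming a drawer and without pinching or forcing anything, and leave the pump bottle, label printer and swab pack where they are.

Things in the scene. Friction and masses are not known exactly. Their poses are not given: they have to be found in the camera images.
- cabinet: White cabinet fixed to the desk, 296 mm wide (its y), 145 mm deep (its x), top 132 mm above the desk. Origin: centre of its underside; +x to its back, +y to the left seen from the robot; front faces -x. Two drawers side by side, grey fronts 130 mm wide, 10 mm thick, lying before the front face when shut. Between them a fixed post 29 mm wide, as high as the drawer fronts, carries the bolt
- left_lip (a point): Middle of the top edge of the left drawer's front (half-way through its 10 mm thickness), 81 mm left of the cabinet's middle, 154 mm above the desk: the front rises 22 mm above the cabinet top as a raised lip. Moves with the drawer. Axes as the cabinet's
- right_lip (a point): Middle of the top edge of the right drawer's front (half-way through its 10 mm thickness), 81 mm right of the cabinet's middle, 154 mm above the desk: the front rises 22 mm above the cabinet top as a raised lip, with only the bare cabinet top (132 mm high) behind it while the drawer is shut. Moves with the drawer. Axes as the cabinet's
- left_drawer (a joint): How far the left drawer is drawn out along the cabinet's -x: 0 m fully home, 0.09 m at its stop. Starts open by 40 to 85 mm, full of tubes (fixed in it, below the height of the cabinet top). Slides with about 1.5 N of friction and stays where it is left
- right_drawer (a joint): How far the right drawer is drawn out along the cabinet's -x: 0 m fully home, 0.09 m at its stop. Starts home and bolted, with an empty rack in it. About 1.5 N of friction; stays where it is left
- bolt (a joint): Sliding steel bolt, a flat bar 68 mm long across the drawer fronts, 3 mm before them, in a channel on the post. Position along the cabinet's y: 0 m in the middle, -0.026 m (stop) fully right, blocking the right drawer, +0.026 m (stop) fully left, blocking the left one; frees the right drawer beyond +0.018 m. About 1.2 N of friction; stays where left. Starts near its right stop
- bolt_knob (a point): Centre of the bolt's upright black knob, 15 to 17 mm across, 25 mm tall, 167 mm above the desk, 91 mm before the cabinet's origin in x. Its underside is level with the lips' top, so it is pushed sideways by a fingertip passing above them. The bolt's channel below it stands out 29 mm before the cabinet's front face, its top 150 mm above the desk
- pump_bottle: Bystander: white pump bottle, 61x73x181 mm, standing left of the cabinet. Origin at the centre of its underside
- printer: Bystander: label printer, 194x118x85 mm, standing right of the cabinet. Origin at the centre of its underside
- swab_pack: Bystander: flat swab pouch, 24x178x4 mm, lying on the back part of the cabinet's top. Origin at the centre of its underside

How it is judged:
On the way, in this order (a step that is already met when the one before it is completed fails the run):
1. the left drawer is pushed home (within 5 mm) while the right one is still shut (value of joint left_drawer below 0.005 m and value of joint right_drawer below 0.01 m), for 0.2 s.
2. the bolt is slid across to the left, over the shut left drawer (value of joint bolt above 0.019 m and value of joint left_drawer below 0.006 m and value of joint right_drawer below 0.01 m), for 0.2 s.
3. the right drawer is drawn out to its stop (value of joint right_drawer above 0.083 m), for 0.2 s.
At the end, for the whole second after the job is handed in: The left drawer is home within 6 mm, the bolt stands over it (at least 19 mm left of its middle position), and the right drawer stands still, drawn out to within 7 mm of its stop (value of joint left_drawer below 0.006 m and value of joint bolt above 0.019 m and value of joint right_drawer above 0.083 m and velocity of joint right_drawer between -0.01 and 0.01 m/s); the robot touches nothing.
It fails at once if a drawer is slammed or jerked (faster than 0.4 m/s) (velocity of joint any of left_drawer, right_drawer below -0.4 m/s or velocity of joint any of left_drawer, right_drawer above 0.4 m/s).
It fails at once if the fingers force the cabinet or its parts with more than 60 N (contact force between the fingers and cabinet above 60 N).
It fails at once if the right drawer is pinched or forced (over 25 N of finger contact) while it is on its way out, where hooking takes only a few newtons (contact force between the fingers and cabinet above 25 N and value of joint right_drawer between 0.005 and 0.08 m).
It fails at once if the pump bottle, label printer or swab pack is moved by more than 15 mm, lifted or tipped (distance of any of pump_bottle, printer, swab_pack from where it was at the start of the episode above 0.015 m or angle between pump_bottle's own z axis and vertical above 0.3 rad).
It also fails if it takes over 51 s, if anything falls off the work surface, if the arm or the gripper's body presses on something with over 40 N, if the wrist force passes 120 N, or if a joint passes its speed limit or range.

## Working session

There is one attempt and no reset: what is moved stays moved. The work goes in short steps, Python scripts to look and compute and a tool call to move; the robot and the scene stay as the last step left them, time stands still between calls to the robot, and variables do not carry over. Pictures are saved under pics/ and viewed, and the job is handed in when it is done.

Besides the shell and the picture viewer there is one more tool, called after ">>>" in YAML: its name, and indented under it one key for each argument. step_arm: Moves the arm, as the interface text tells. Its arguments: {"type":"object","properties":{"grip":{"type":"array"},"xyz":{"type":"array"},"dr":{"type":"array"}},"required":["grip","xyz","dr"]}

```bash
mkdir -p pics; ls; cat > h.py <<'E'
from cell import bot
import numpy as np, cv2
def save(name,fn):
    im=bot.get_image(name); cv2.imwrite('pics/'+fn,im['color'][:,:,::-1]); np.savez('pics/'+fn+'.npz',**im); return im
def load(fn): return dict(np.load('pics/'+fn+'.npz'))
def ray(im,uv):
    K=np.array([[im['fx'],0,im['cx']],[0,im['fy'],im['cy']],[0,0,1.]])
    n=cv2.undistortPoints(np.array(uv,float).reshape(-1,1,2),K,im['dist_coeffs']).reshape(-1,2)
    d=np.c_[n,np.ones(len(n))]@im['R']; o=-im['R'].T@im['t']; return o,d
def plane(im,uv,z):
    o,d=ray(im,uv); return o+d*((z-o[2])/d[:,2])[:,None]
def depthpt(im,uv):
    o,d=ray(im,uv); uv=np.array(uv,int).reshape(-1,2); return o+d*im['depth'][uv[:,1],uv[:,0]][:,None]
def cloud(im):
    v,u=np.mgrid[0:384,0:512]; o,d=ray(im,np.c_[u.ravel(),v.ravel()]); return (o+d*im['depth'].ravel()[:,None]).reshape(384,512,3)
def st():
    s=bot.get_state(); 
    for k,v in s.items(): print(k,np.round(v,4))
E
python3 - <<'E'
from h import *
save('scene','s0.png');save('top','t0.png');st()
E
```

```text
pics
t 0.1
joint_positions [-0.9348  0.5018 -0.4268  1.5514  0.2208  1.1383 -0.2103]
dq [ 0.001  -0.0017 -0.0005 -0.0035 -0.001   0.0016  0.002 ]
tau [-1.17000e-02 -5.70809e+01 -5.83890e+00 -2.81749e+01  1.05000e-02
  5.40000e-03 -0.00000e+00]
tcp_pos [0.2365 0.6047 0.2303]
orientation [ 1.853e-01  9.827e-01 -9.000e-04 -2.000e-04]
wrist_force [-4.000e-04 -4.069e-01  1.999e-01]
ft_torque [-0.007  -0.028   0.0012]
gripper_width 0.0853
```

View pics/s0.png

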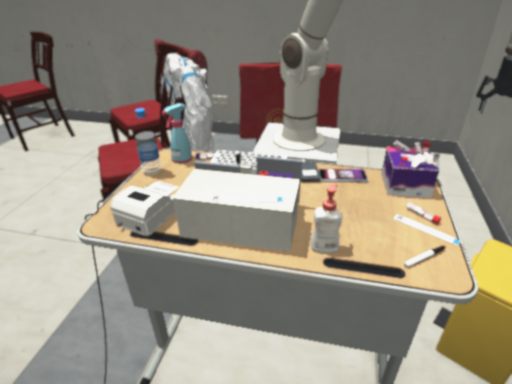

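View pics/t0.png

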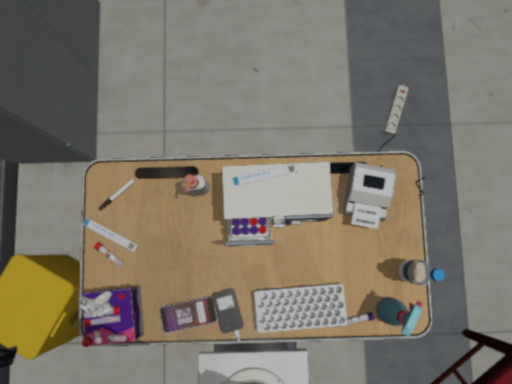

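The scene view shows the cabinet from behind, centred near (237,208), with the pump bottle at (327,220) and the printer at (143,208). The top view shows the cabinet at about (277,192), the open left drawer at (250,230) with its front at about row 240, and the bolt and knob near (285,222). Next I'll zoom in and take measurements.

```bash
python3 - <<'E'
from h import *
im=load('t0.png')
c=im['color'][150:260,170:410,::-1]
cv2.imwrite('pics/t0z.png',cv2.resize(c,None,fx=3.3,fy=3.3,interpolation=cv2.INTER_CUBIC))
im2=load('s0.png')
c=im2['color'][130:260,100:350,::-1]
cv2.imwrite('pics/s0z.png',cv2.resize(c,None,fx=3.2,fy=3.2,interpolation=cv2.INTER_CUBIC))
print(-im['R'].T@im['t'],-im2['R'].T@im2['t'],im['fx'])
P=cloud(im)
print(np.round(P[225,200:360:8],3)); print(np.round(P[160:260:4,250],3)); print(np.round(P[160:250:4,310],3))
E
```

```text
[ 0.43734157 -0.02304939  1.31606657] [1.3331404  0.1512696  0.62269907] 438.4023763738989
[[ 0.521  0.147 -0.001]
 [ 0.521  0.123 -0.001]
 [ 0.52   0.099 -0.002]
 [ 0.519  0.075 -0.005]
 [ 0.516  0.048  0.047]
 [ 0.515  0.025  0.047]
 [ 0.514  0.002  0.047]
 [ 0.514 -0.022  0.049]
 [ 0.513 -0.045  0.045]
 [ 0.515 -0.069  0.003]
 [ 0.506 -0.085  0.15 ]
 [ 0.514 -0.117  0.001]
 [ 0.513 -0.141 -0.001]
 [ 0.513 -0.165  0.001]
 [ 0.512 -0.19  -0.003]
 [ 0.511 -0.213 -0.   ]
 [ 0.511 -0.238 -0.004]
 [ 0.51  -0.261 -0.   ]
 [ 0.509 -0.286 -0.001]
 [ 0.509 -0.309 -0.   ]]
[[ 0.717 -0.009 -0.008]
 [ 0.703 -0.008 -0.   ]
 [ 0.666 -0.009  0.131]
 [ 0.654 -0.009  0.133]
 [ 0.643 -0.009  0.135]
 [ 0.632 -0.009  0.134]
 [ 0.621 -0.008  0.129]
 [ 0.61  -0.008  0.13 ]
 [ 0.599 -0.008  0.129]
 [ 0.588 -0.008  0.133]
 [ 0.577 -0.007  0.131]
 [ 0.566 -0.007  0.129]
 [ 0.555 -0.007  0.134]
 [ 0.544 -0.006  0.13 ]
 [ 0.534 -0.006  0.13 ]
 [ 0.523 -0.006  0.119]
 [ 0.517 -0.004  0.043]
 [ 0.502 -0.005  0.118]
 [ 0.491 -0.005  0.115]
 [ 0.483 -0.003  0.046]
 [ 0.472 -0.003  0.017]
 [ 0.458 -0.004  0.151]
 [ 0.449 -0.002 -0.002]
 [ 0.437 -0.001 -0.002]
 [ 0.425 -0.001  0.001]]
[[ 0.711 -0.193 -0.004]
 [ 0.672 -0.174  0.134]
 [ 0.66  -0.174  0.134]
 [ 0.65  -0.174  0.128]
 [ 0.437 -0.023  1.316]
 [ 0.628 -0.173  0.13 ]
 [ 0.616 -0.172  0.131]
 [ 0.606 -0.172  0.129]
 [ 0.594 -0.171  0.132]
 [ 0.583 -0.171  0.131]
 [ 0.572 -0.17   0.132]
 [ 0.561 -0.169  0.135]
 [ 0.551 -0.17   0.13 ]
 [ 0.54  -0.169  0.13 ]
 [ 0.527 -0.166  0.15 ]
 [ 0.522 -0.174  0.081]
 [ 0.515 -0.184 -0.002]
 [ 0.503 -0.183  0.   ]
 [ 0.491 -0.182  0.   ]
 [ 0.479 -0.183 -0.006]
 [ 0.467 -0.182 -0.003]
 [ 0.456 -0.181 -0.003]
 [ 0.444 -0.18  -0.   ]]
```

```bash
sleep 0
```

```text
(no output)
```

View pics/t0z.png

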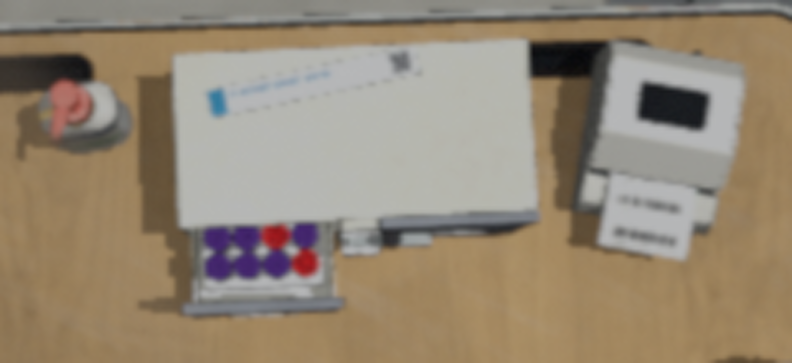

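View pics/s0z.png

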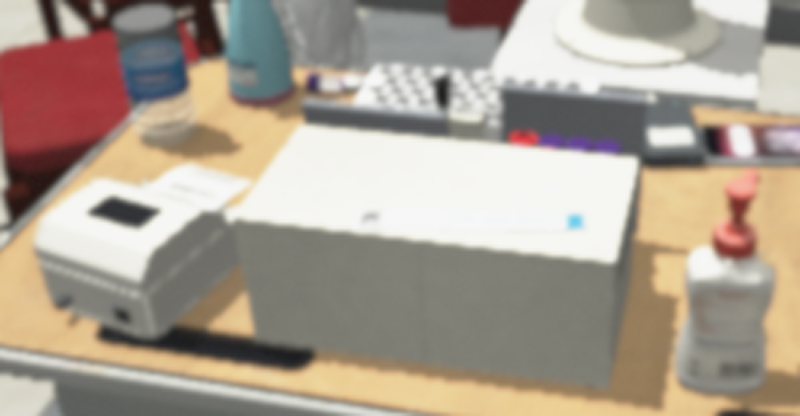

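The zoomed top view shows the cabinet turned slightly. The left drawer's front is at zoom row 305, the post at (360,235) and the bolt bar at (415,240). In the zoomed scene view the black knob is at (442,90).

```bash
cat >> h.py <<'E'
def proj(im,X):
    K=np.array([[im['fx'],0,im['cx']],[0,im['fy'],im['cy']],[0,0,1.]])
    return cv2.projectPoints(np.array(X,float).reshape(-1,1,3),cv2.Rodrigues(im['R'])[0],im['t'],K,im['dist_coeffs'])[0].reshape(-1,2)
E
python3 - <<'E'
from h import *
im=load('t0.png'); s=load('s0.png')
P=cloud(im)
m=((abs(P[...,2]-.132)<.009)&(P[...,0]>.5)&(P[...,0]<.72)&(abs(P[...,1]+.08)<.2)).astype(np.uint8)
m=cv2.morphologyEx(m,cv2.MORPH_CLOSE,np.ones((5,5)));m=cv2.morphologyEx(m,cv2.MORPH_OPEN,np.ones((9,9)))
c=max(cv2.findContours(m,cv2.RETR_EXTERNAL,cv2.CHAIN_APPROX_NONE)[0],key=cv2.contourArea)[:,0]
W=plane(im,c,.132)[:,:2]
r=cv2.minAreaRect(W.astype(np.float32)*1000);print(r); b=cv2.boxPoints(r);print(b)
# bright mask on colour for corners
q=cv2.approxPolyDP(c.reshape(-1,1,2),5,True)[:,0];print(q, plane(im,q,.132).round(4))
# scene knob: dark pixels
g=s['color'].astype(int); sub=g[145:175,225:250].max(2)
print(sub[:, :])
E
```

```text
((597.8382568359375, -81.71957397460938), (155.18267822265625, 295.3138122558594), 0.9838829040527344)
[[ 517.7229     64.58322 ]
 [ 522.7938   -230.68704 ]
 [ 677.9536   -228.02237 ]
 [ 672.8827     67.247894]]
[[329 162]
 [224 166]
 [224 218]
 [324 218]
 [332 213]] [[ 0.6761 -0.2271  0.132 ]
 [ 0.673   0.0618  0.132 ]
 [ 0.5299  0.0644  0.132 ]
 [ 0.5224 -0.206   0.132 ]
 [ 0.5353 -0.2283  0.132 ]]
[[153 152 153 152 152 152 151 152 152 152 151 151 151 151 150 150 150 151
  150 150 151 151 152 152 152]
 [152 152 151 152 151 151 151 151 152 151 151 151 150 149 148 148 148 148
  147 149 150 150 151 152 151]
 [151 151 151 151 151 150 151 151 151 151 150 150 149 148 148 146 146 145
  145 147 148 149 149 149 149]
 [153 152 153 152 152 151 151 150 150 150 151 150 150 149 147 146 144 143
  144 144 145 146 148 148 149]
 [171 165 160 159 157 157 155 153 152 153 154 154 154 152 149 146 146 144
  143 143 144 144 146 147 148]
 [203 186 174 172 175 179 173 163 159 162 172 181 182 173 162 155 155 155
  152 147 146 145 146 149 152]
 [217 192 178 182 201 213 202 182 171 180 204 221 221 207 182 171 
[... 1754 characters left out ...]
90  92  92  93  94  94 102 118 134 142
  148 154 160 164 166 166 159]
 [ 87  87  87  88  88  88  89  88  88  88  88  88  88  88  95 109 121 126
  127 127 128 128 128 129 127]
 [ 97  95  94  94  94  93  92  92  90  89  88  89  89  88  92 106 119 123
  124 123 123 123 123 123 123]
 [145 142 142 138 132 128 123 115 107 103  98  97  96  96  99 111 122 126
  126 124 124 124 124 124 124]
 [216 215 214 209 199 192 185 171 160 154 149 145 145 141 136 140 145 143
  136 132 131 130 131 130 130]
 [241 241 241 239 237 234 232 226 222 220 218 217 216 212 203 200 199 189
  177 170 166 166 165 163 157]
 [245 245 245 244 244 243 243 242 242 242 242 242 242 240 238 236 235 232
  227 224 223 222 222 220 214]]
```

```bash
cat > fit.py <<'E'
from h import *
def cross(a):  # subpixel of largest gradient
    g=np.abs(np.gradient(a)); i=int(g.argmax()); i=min(max(i,2),len(a)-3); w=g[i-2:i+3]; return i+(w*np.arange(-2,3)).sum()/w.sum()
def line(im,uv,z):
    W=plane(im,uv,z)[:,:2]
    for _ in range(3):
        vx,vy,x0,y0=cv2.fitLine(W.astype(np.float32)*1000,cv2.DIST_HUBER,0,.01,.01).ravel()
        r=np.abs((W[:,0]*1000-x0)*vy-(W[:,1]*1000-y0)*vx); W=W[r<max(2,2*np.median(r))]
    return vx,vy,x0,y0,r.mean(),len(W)
E
python3 - <<'E'
from fit import *
im=load('t0.png'); rgb=im['color'].astype(float); B=rgb[...,2] # blue channel: wood low
f=lambda u0,u1,v0,v1:[(u,v0+cross(B[v0:v1,u])) for u in range(u0,u1)]
g=lambda v0,v1,u0,u1:[(u0+cross(B[v,u0:u1]),v) for v in range(v0,v1)]
def rep(n,uv,z):
    vx,vy,x0,y0,r,k=line(im,uv,z); print(n,'dir',round(float(vx),4),round(float(vy),4),'pt',round(float(x0),1),round(float(y0),1),'res',r,k)
rep('back',f(228,326,156,172),.132)
rep('left',g(170,212,216,232),.132)
rep('right',g(168,208,322,340),.132)
np.set_printoptions(linewidth=200)
print(B[204:232,240].astype(int),B[236:250,250].astype(int),B[205:232,310].astype(int),B[205:232,290].astype(int))
print(B[236:250,232].astype(int),B[236:250,268].astype(int))
# predicted knob etc
s=load('s0.png')
E
```

```text
back dir 0.1149 0.9934 pt 688.6 -61.9 res 2.6194702189785697 49
left dir 0.9997 0.023 pt 604.9 67.1 res 0.2962300347119947 42
right dir 0.9999 0.013 pt 608.0 -229.1 res 0.23674394073689103 40
[179 178 179 179 179 179 179 180 181 181 180 180 179 169 128 111 105  91  90  99 105 132 156 137 118 103  94  96] [173 159 165 143 127 125 132 128 112 121 106  95  95  95] [173 173 172 172 172 173 173 174 168 146 132 134 122  79  89 122  97  95  98  99  99  99 100  99  99  98  99] [174 175 174 174 174 174 175 175 175 166 140 136 137 119  73  50  61  64  70  77  86  95  98  98  99  98  99]
[158 150 168 169 140 117 125 134 123  89  84  95  97  97] [121 126 127 123 119 129 130 107  81  87  92  92  93  93]
```

```bash
python3 - <<'E'
from fit import *
im=load('t0.png'); rgb=im['color'].astype(float); B=rgb[...,2]
f=lambda u0,u1,v0,v1:[(u,v0+cross(B[v0:v1,u])) for u in range(u0,u1)]
def rep(n,uv,z):
    vx,vy,x0,y0,r,k=line(im,uv,z); print(n,'dir',round(float(vx),4),round(float(vy),4),'pt',round(float(x0),1),round(float(y0),1),'res',r,k)
rep('back',f(228,322,160,171),.132)
rep('frontL',f(228,270,213,222),.132)
rep('lipR top back edge',f(288,328,210,218),.154)
# dark-> lip front edge lower
rep('lipR front edge',f(292,328,216,221),.154)
S=rgb.mean(2)
np.set_printoptions(linewidth=220)
print(S[234:250,228:274:4].astype(int))
P=cloud(im)
m=(abs(P[...,2]-.152)<.008)&(P[...,0]>.42)&(P[...,0]<.54)&(P[...,1]<.08)&(P[...,1]>-.25)
for lo,hi in((-.24,-.12),(-.12,-.075),(-.075,.08)):
    q=m&(P[...,1]>lo)&(P[...,1]<hi); v,u=np.nonzero(q); W=plane(im,np.c_[u,v],.154)
    print(lo,hi,len(W),W.mean(0).round(4),W.min(0).round(4),W.max(0).round(4), np.polyfit(W[:,1],W[:,0],1))
E
```

```text
back dir 0.0156 -0.9999 pt 676.6 -125.1 res 0.4261676796937308 94
frontL dir 0.0178 -0.9998 pt 530.1 -15.5 res 0.6401897991267116 39
lipR top back edge dir 0.0001 1.0 pt 532.7 -129.7 res 0.33813783816777293 24
lipR front edge dir 0.0106 -0.9999 pt 521.8 -158.0 res 0.4208784571894759 36
[[100 134  92 148 121 153 142 163 168 170 134 139]
 [114 161 134 175 167 176 172 173 173 170 129 140]
 [118 159 165 172 170 173 171 163 164 145 124 141]
 [118 150 163 155 151 160 161 164 176 142 130 143]
 [118 167 170 163 162 165 165 168 179 150 131 143]
 [124 169 163 145 145 146 142 141 165 152 126 136]
 [123 142 136 128 128 129 119 115 128 124 116 122]
 [115 118 113 115 119 120 119 116 119 120 124 123]
 [120 122 122 125 128 128 126 123 123 122 125 122]
 [130 129 127 127 129 125 120 114 111 107 105 107]
 [124 119 114 116 118 116 113  90  99  94  96 110]
 [103  95  92 105 122 136 139 111 119 120 118 123]
 [110 109 114 118 129 134 136 127 128 128 126 127]
 [124 126 128 127 129 130 130 129 129 128 126 127]
 [129 130 131 128 128 130 130 129 129 127 127 127]
 [128 130 131 128 128 130 129 129 129 128 127 128]]
-0.24 -0.12 184 [ 0.525  -0.1677  0.154 ] [ 0.5069 -0.227   0.154 ] [ 0.5321 -0.1197  0.154 ] [-0.07669762  0.51218006]
-0.12 -0.075 123 [ 0.5184 -0.0919  0.154 ] [ 0.5026 -0.1179  0.154 ] [ 0.5297 -0.0748  0.154 ] [-0.16563856  0.50318527]
-0.075 0.08 208 [ 0.4671 -0.0097  0.154 ] [ 0.4562 -0.0746  0.154 ] [0.5298 0.0613 0.154 ] [-0.20444455  0.46507627]
```

```bash
cat >> h.py <<'E'
from scipy.spatial.transform import Rotation as Ro
C=np.array([.6036,-.0810]); TH=.0165
Rc=np.array([[np.cos(TH),-np.sin(TH)],[np.sin(TH),np.cos(TH)]])
def loc(W): W=np.atleast_2d(W); return np.c_[(W[:,:2]-C)@Rc,W[:,2:]]
def wld(L): L=np.atleast_2d(L).astype(float); return np.c_[L[:,:2]@Rc.T+C,L[:,2:]]
def where():
    s=bot.get_state(); p=np.array(s['tcp_pos']); R=Ro.from_quat(s['orientation']).as_matrix()
    print('t',round(s['t'],2),'local mm',(loc(p)*1000).round(1),'yaw err',round(np.arctan2(R[1,0],R[0,0])-TH-np.pi,4),'z',R[:,2].round(3),'F',np.round(s['wrist_force'],1),'w',round(s['gripper_width'],4))
    return p,R
def to(L):
    p,R=where(); print('tool shift to',L,(R.T@(wld(np.array(L))[0]-p)).round(4))
E
python3 - <<'E'
from h import *
im=load('t0.png'); s=load('s0.png')
for d in (60,65,70,75):
    L=np.array([[-72.5-d,81,154],[-82.5-d,81,154],[-82.5-d,81,30]])/1000
    print(d,proj(im,wld(L)).round(1).tolist(), proj(s,wld(L[:1])).round(1).tolist())
G=s['color'].mean(2)
np.set_printoptions(linewidth=200)
px=proj(s,wld([[-.1425,.081,.154]]))[0]; print(px); u=int(round(px[0])); print(G[int(px[1])-10:int(px[1])+12,u].astype(int), int(px[1])-10)
# knob in scene
uv=[(238.2,153.5),(238.2,158.5)]
for q,z in zip(uv,(.1795,.167)):
    print('knob ray at z',z,loc(plane(s,[q],z))*1000)
    o,d=ray(s,[q]); ol=loc(o[None])[0]; dl=loc(o[None]+d)[0]-ol; t=(-.091-ol[0])/dl[0]; print('at x=-91:',(ol+t*dl)*1000)
print('top knob proj',proj(im,wld([[-.091,-.026,.1795],[-.091,-.026,.1545]])))
print('pump',loc(plane(im,[(196,187)],0.0)))
E
python3 - <<'E'
import sys; sys.path.insert(0,'.')
from h import *
im=load('t0.png'); c=im['color'][205:250,220:340,::-1]
cv2.imwrite('pics/t0k.png',cv2.resize(c,None,fx=6.5,fy=6.5,interpolation=cv2.INTER_CUBIC))
E
```

```text
60 [[249.0, 239.4], [249.2, 243.2], [249.9, 244.0]] [[277.7, 158.4]]
65 [[249.1, 241.3], [249.2, 245.1], [250.0, 245.8]] [[278.0, 157.6]]
70 [[249.2, 243.2], [249.3, 247.0], [250.1, 247.5]] [[278.3, 156.8]]
75 [[249.2, 245.1], [249.4, 249.0], [250.2, 249.2]] [[278.6, 155.9]]
[278.2836671  156.76295055]
[213 227 236 241 242 242 242 242 238 219 181 169 166 142 107  87  84  84  83  83  84  84] 146
knob ray at z 0.1795 [[-92.7436631  -20.85552401 179.5       ]]
at x=-91: [-91.         -20.34667062 180.43556167]
knob ray at z 0.167 [[-87.62863812 -20.05764871 167.        ]]
at x=-91: [-91.         -21.04436726 165.1284898 ]
top knob proj [[289.38017549 221.2527656 ]
 [288.69458728 221.90048933]]
pump [[0.03709822 0.23790644 0.        ]]
```

View pics/t0k.png

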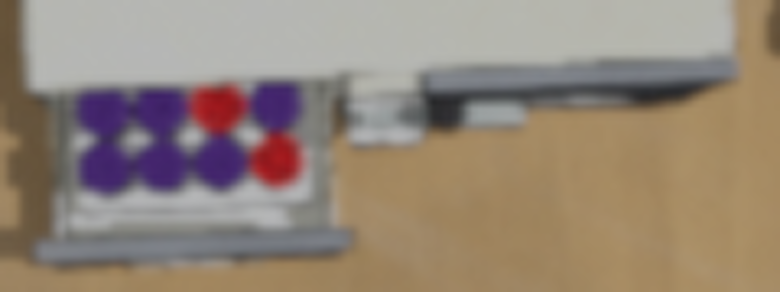

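>>> step_arm:
  grip: [0,0,0,0,0]
  xyz:
    - [0,0,-0.02]
    - [0,0,-0.02]
    - [0,0,-0.02]
    - [0,0,0]
    - [0,0,0]
  dr:
    - [0,0,-0.13]
    - [0,0,-0.13]
    - [0,0,-0.13]
    - [0,0,0]
    - [0,0,0]

```text
t: 0.72
tcp_pos: [0.2361, 0.6025, 0.2874]
orientation: [-0.013, 1.0, -0.004, -0.002]
wrist_force: [0.2, 0.3, 0.8]
gripper_width: 0.0002
```

The picture shows the left drawer's lip at zoom rows 235–258, which puts it about 64 mm out. The knob is at about (443,110), or cabinet y ≈ −22 mm.

```bash
python3 -c "
from h import *
to([-.185,.081,.287])"
```

```text
t 0.72 local mm [[-356.2  689.5  287.4]] yaw err -6.2742 z [-0.004 -0.009 -1.   ] F [0.2 0.3 0.8] w 0.0002
tool shift to [-0.185, 0.081, 0.287] [-0.1657 -0.61    0.0051]
```

>>> step_arm:
  grip: [0,0,0,0,0]
  xyz:
    - [-0.016,-0.055,0]
    - [-0.016,-0.055,0]
    - [-0.016,-0.055,0]
    - [-0.016,-0.055,0]
    - [-0.016,-0.055,0]
  dr:
    - [0,0,0]
    - [0,0,0]
    - [0,0,0]
    - [0,0,0]
    - [0,0,0]

```text
t: 1.35
tcp_pos: [0.3203, 0.3229, 0.2823]
orientation: [-0.011, 1.0, -0.007, -0.006]
wrist_force: [1.7, -0.4, 0.1]
gripper_width: -0.0001
```

>>> step_arm:
  grip: [0,0,0,0,0]
  xyz:
    - [-0.016,-0.055,0]
    - [-0.016,-0.055,0]
    - [-0.016,-0.055,0]
    - [-0.016,-0.055,0]
    - [-0.016,-0.055,0]
  dr:
    - [0,0,0]
    - [0,0,0]
    - [0,0,0]
    - [0,0,0]
    - [0,0,0]

```text
t: 1.98
tcp_pos: [0.4039, 0.0381, 0.2815]
orientation: [-0.005, 1.0, -0.007, -0.007]
wrist_force: [2.0, -0.2, -0.2]
gripper_width: -0.0001
```

```bash
python3 -c "
from h import *
to([-.185,.081,.25])"
```

```text
t 1.98 local mm [[-197.7  122.4  281.5]] yaw err -6.2907 z [-0.015 -0.014 -1.   ] F [ 2.  -0.2 -0.2] w -0.0001
tool shift to [-0.185, 0.081, 0.25] [-0.0135 -0.0408  0.0319]
```

>>> step_arm:
  grip: [0,0,0,0,0]
  xyz:
    - [0,-0.041,0.03]
    - [0.013,0,0.04]
    - [0,0,0.04]
    - [0,0,0.04]
    - [0,0,0]
  dr:
    - [-0.014,-0.015,-0.008]
    - [0,0,0]
    - [0,0,0]
    - [0,0,0]
    - [0,0,0]

```text
t: 2.6
tcp_pos: [0.3887, -0.0112, 0.1262]
orientation: [0.003, 1.0, -0.0, -0.001]
wrist_force: [-0.0, 0.1, -0.1]
gripper_width: 0.0
```

```bash
python3 -c "
from h import *
to([-.185,.081,.11])
im=save('top','t1.png'); c=im['color'][180:280,200:340,::-1]
cv2.imwrite('pics/t1z.png',cv2.resize(c,None,fx=5,fy=5,interpolation=cv2.INTER_CUBIC))"
```

```text
t 2.6 local mm [[-213.7   73.3  126.2]] yaw err -0.022 z [-0.001 -0.001 -1.   ] F [-0.   0.1 -0.1] w 0.0
tool shift to [-0.185, 0.081, 0.11] [-0.0285  0.0083  0.0161]
```

View pics/t1z.png

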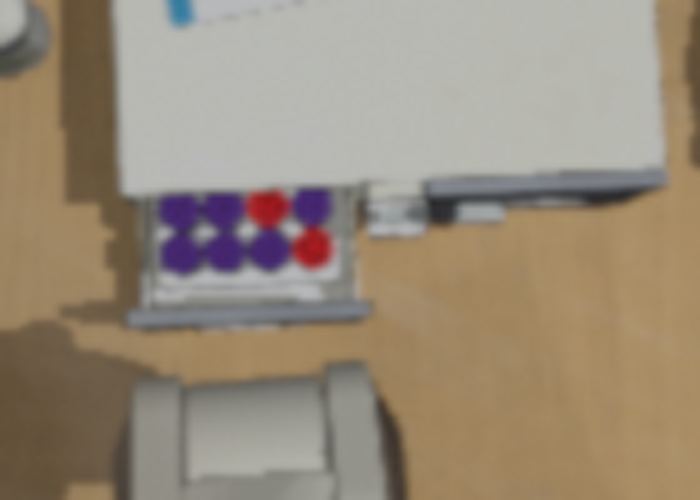

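The arm is clear of the drawer: in the picture the gripper is at the bottom (250,430) and the drawer front is at row 315. I'll approach next.

>>> step_arm:
  grip: [0,0,0,0,0]
  xyz:
    - [-0.01,0.008,0.016]
    - [-0.02,0,0]
    - [-0.015,0,0]
    - [-0.01,0,0]
    - [-0.01,0,0]
  dr:
    - [0,0,-0.022]
    - [0,0,0]
    - [0,0,0]
    - [0,0,0]
    - [0,0,0]

```text
t: 3.28
tcp_pos: [0.4595, -0.0019, 0.1172]
orientation: [-0.007, 1.0, -0.0, 0.004]
wrist_force: [-2.7, 0.0, -2.2]
gripper_width: 0.0003
```

```bash
python3 -c "
from h import *
to([-.0935,.081,.11])"
```

```text
t 3.27 local mm [[-142.7   81.5  117.2]] yaw err -6.2852 z [ 0.007 -0.001 -1.   ] F [-2.7  0.  -2.2] w 0.0003
tool shift to [-0.0935, 0.081, 0.11] [-0.0492 -0.0004  0.0075]
```

>>> step_arm:
  grip: [0,0,0,0]
  xyz:
    - [-0.01,0,0]
    - [-0.01,0,0]
    - [-0.008,0,0]
    - [-0.006,0,0]
  dr:
    - [0,0,0]
    - [0,0,0]
    - [0,0,0]
    - [0,0,0]

```text
t: 3.78
tcp_pos: [0.4949, -0.0013, 0.1173]
orientation: [-0.007, 1.0, -0.0, 0.003]
wrist_force: [-2.5, 0.5, 0.7]
gripper_width: -0.0003
```

```bash
python3 -c "
from h import *
to([-.0935,.081,.11])"
```

```text
t 3.77 local mm [[-107.4   81.5  117.3]] yaw err -6.2854 z [ 0.005 -0.001 -1.   ] F [-2.5  0.5  0.7] w -0.0003
tool shift to [-0.0935, 0.081, 0.11] [-0.0138 -0.0004  0.0074]
```

>>> step_arm:
  grip: [0,0,0,0]
  xyz:
    - [-0.005,0,0]
    - [-0.004,0,0]
    - [-0.003,0,0]
    - [-0.001,0,0]
  dr:
    - [0,0,0]
    - [0,0,0]
    - [0,0,0]
    - [0,0,0]

```text
t: 4.28
tcp_pos: [0.5089, -0.0011, 0.1173]
orientation: [-0.007, 1.0, -0.0, 0.003]
wrist_force: [-3.3, 0.7, 1.2]
gripper_width: -0.0003
```

```bash
python3 -c "
from h import *
to([-.0935,.081,.11])
im=save('top','t2.png'); c=im['color'][180:280,200:340,::-1]
cv2.imwrite('pics/t2z.png',cv2.resize(c,None,fx=5,fy=5,interpolation=cv2.INTER_CUBIC))"
```

```text
t 4.28 local mm [[-93.4  81.5 117.3]] yaw err -6.2854 z [ 0.005 -0.001 -1.   ] F [-3.3  0.7  1.2] w -0.0003
tool shift to [-0.0935, 0.081, 0.11] [ 0.0002 -0.0005  0.0073]
```

View pics/t2z.png

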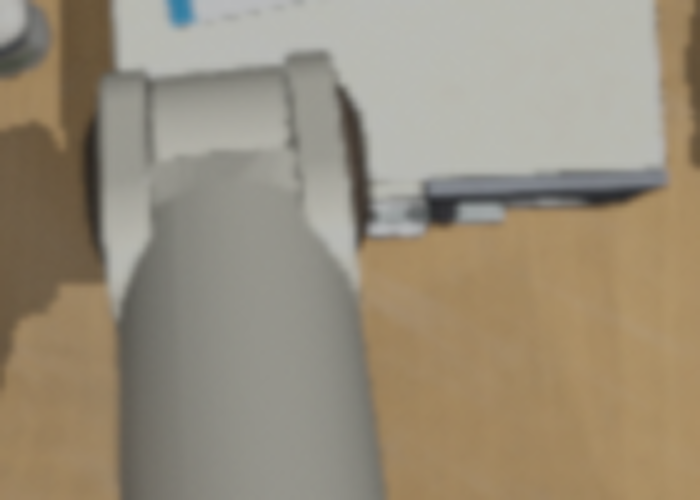

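The arm hides the drawer at (230,200), so I'll go by force and creep forward until the stop shows.

>>> step_arm:
  grip: [0,0]
  xyz:
    - [-0.002,0,0]
    - [-0.002,0,0]
  dr:
    - [0,0,0]
    - [0,0,0]

```text
t: 4.58
tcp_pos: [0.5088, -0.001, 0.117]
orientation: [-0.007, 1.0, -0.0, -0.002]
wrist_force: [-7.4, -0.4, 5.6]
gripper_width: -0.0002
```

>>> step_arm:
  grip: [0,0]
  xyz:
    - [-0.002,0,0]
    - [-0.002,0,0]
  dr:
    - [0,0,0]
    - [0,0,0]

```text
t: 4.82
tcp_pos: [0.5086, -0.0011, 0.1166]
orientation: [-0.007, 1.0, -0.001, -0.006]
wrist_force: [-8.2, 0.1, 5.7]
gripper_width: -0.0001
```

Drawer home: no further advance and 8 N at exactly the expected position. I'll back off and rise.

>>> step_arm:
  grip: [0,0,0,0,0]
  xyz:
    - [0.015,0,0]
    - [0.03,0,-0.02]
    - [0.02,0,-0.05]
    - [0,-0.03,-0.05]
    - [0,-0.03,0]
  dr:
    - [0,0,0]
    - [0,0,0]
    - [0,0,0]
    - [0,0,0]
    - [0,0,0]

```text
t: 5.45
tcp_pos: [0.4435, -0.0615, 0.2412]
orientation: [-0.01, 1.0, -0.001, -0.002]
wrist_force: [0.1, 0.5, -0.5]
gripper_width: 0.0001
```

```bash
cat >> h.py <<'E'
def level():
    s=bot.get_state(); R=Ro.from_quat(s['orientation']); a=np.pi+TH
    T=Ro.from_matrix([[np.cos(a),-np.sin(a)*-1,0],[np.sin(a),-np.cos(a)*1,0],[0,0,-1]])
    M=np.array([[np.cos(a),np.sin(a),0],[np.sin(a),-np.cos(a),0],[0,0,-1]])
    print('dr to level',(R.inv()*Ro.from_matrix(M)).as_rotvec().round(4))
E
python3 -c "
from h import *
to([-.095,-.064,.22]); level()
im=save('top','t3.png'); c=im['color'][180:280,200:340,::-1]
cv2.imwrite('pics/t3z.png',cv2.resize(c,None,fx=5,fy=5,interpolation=cv2.INTER_CUBIC))"
```

```text
t 5.45 local mm [[-159.8   22.1  241.2]] yaw err -6.2803 z [-0.005 -0.002 -1.   ] F [ 0.1  0.5 -0.5] w 0.0001
tool shift to [-0.095, -0.064, 0.22] [-0.0646 -0.0863  0.0211]
dr to level [-0.0019 -0.0045  0.0029]
```

View pics/t3z.png

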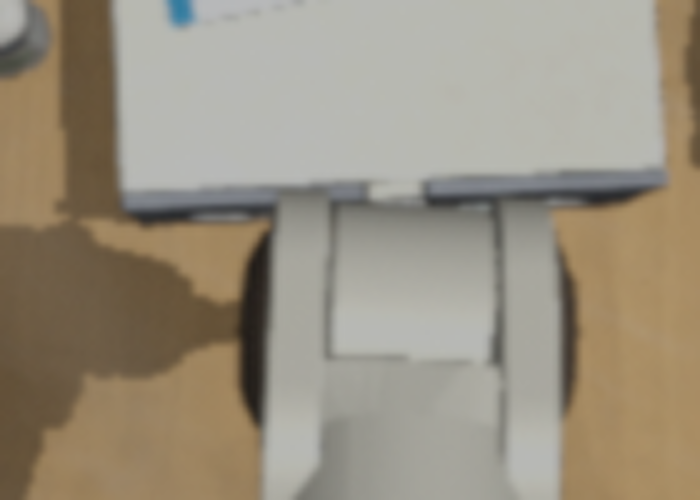

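The left lip at (200,197) is now in line with the right lip at (640,182), so the left drawer is home. On to the right side of the knob.

>>> step_arm:
  grip: [0,0,0,0,0]
  xyz:
    - [-0.01,-0.04,0]
    - [-0.025,-0.046,0]
    - [-0.03,0,0.02]
    - [0,0,0]
    - [0,0,0]
  dr:
    - [0,0,0]
    - [0,0,0]
    - [0,0,0]
    - [0,0,0]
    - [0,0,0]

```text
t: 6.12
tcp_pos: [0.5082, -0.1554, 0.2203]
orientation: [-0.006, 1.0, -0.003, -0.001]
wrist_force: [0.1, -0.8, -0.3]
gripper_width: -0.0003
```

```bash
python3 -c "
from h import *
to([-.095,-.066,.159]); level()"
```

```text
t 6.12 local mm [[-96.6 -72.8 220.3]] yaw err -6.2882 z [-0.001 -0.006 -1.   ] F [ 0.1 -0.8 -0.3] w -0.0003
tool shift to [-0.095, -0.066, 0.159] [-0.0016  0.0072  0.0613]
dr to level [-0.0063 -0.0011 -0.0051]
```

>>> step_arm:
  grip: [0,0,0,0]
  xyz:
    - [0,0,0.03]
    - [0,0,0.02]
    - [0,0,0.008]
    - [0,0,0]
  dr:
    - [-0.006,0,-0.005]
    - [0,0,0]
    - [0,0,0]
    - [0,0,0]

```text
t: 6.62
tcp_pos: [0.5072, -0.1543, 0.1639]
orientation: [-0.009, 1.0, -0.0, 0.002]
wrist_force: [1.0, 1.3, 0.6]
gripper_width: -0.0001
```

```bash
python3 -c "
from h import *
to([-.095,-.0435,.159]); level()
im=save('scene','s1.png'); c=im['color'][100:220,170:330,::-1]
cv2.imwrite('pics/s1z.png',cv2.resize(c,None,fx=5,fy=5,interpolation=cv2.INTER_CUBIC))"
```

```text
t 6.62 local mm [[-97.6 -71.7 163.9]] yaw err -6.2815 z [ 0.003 -0.001 -1.   ] F [1.  1.3 0.6] w -0.0001
tool shift to [-0.095, -0.0435, 0.159] [-0.0026  0.0282  0.0049]
dr to level [-0.0009  0.0033  0.0017]
```

View pics/s1z.png

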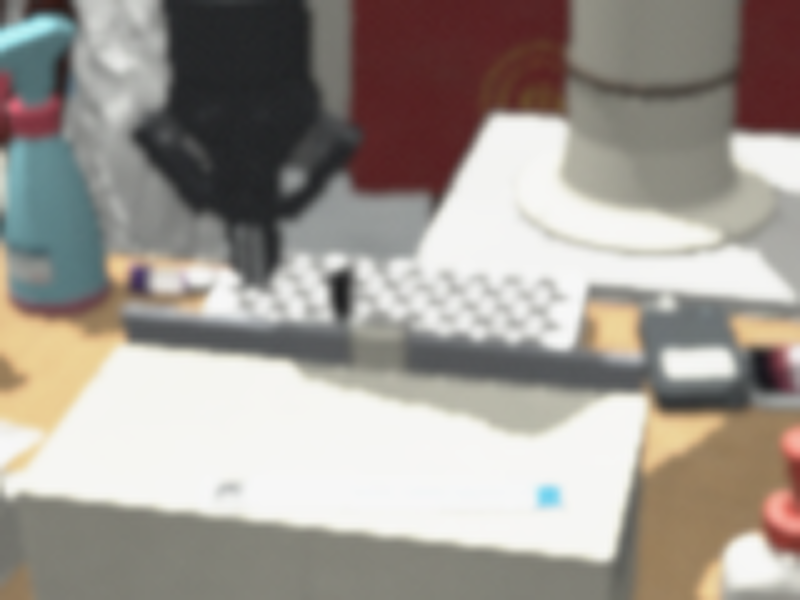

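The fingertip is at (258,270), level with the upper part of the knob at (340,292), and clears the lips at row 312. Both lips are flush. I'll lower 4 mm and push left.

>>> step_arm:
  grip: [0,0,0,0]
  xyz:
    - [-0.002,0.006,0.005]
    - [0,0.01,0]
    - [0,0.008,0]
    - [0,0.006,0]
  dr:
    - [0,0,0]
    - [0,0,0]
    - [0,0,0]
    - [0,0,0]

```text
t: 7.18
tcp_pos: [0.5104, -0.1226, 0.1611]
orientation: [-0.009, 1.0, -0.001, 0.004]
wrist_force: [0.2, -1.8, -0.1]
gripper_width: -0.0003
```

```bash
python3 -c "
from h import *
to([-.095,.0035,.159]); level()"
```

```text
t 7.17 local mm [[-93.8 -40.1 161.1]] yaw err -6.2813 z [ 0.008 -0.002 -1.   ] F [ 0.2 -1.8 -0.1] w -0.0003
tool shift to [-0.095, 0.0035, 0.159] [0.0011 0.0436 0.002 ]
dr to level [-0.0021  0.0076  0.0019]
```

Contact with the knob: −1.8 N in y. I'll keep pushing.

>>> step_arm:
  grip: [0,0,0,0,0]
  xyz:
    - [0,0.009,0]
    - [0,0.009,0]
    - [0,0.008,0]
    - [0,0.006,0]
    - [0,0.004,0]
  dr:
    - [0,0,0]
    - [0,0,0]
    - [0,0,0]
    - [0,0,0]
    - [0,0,0]

```text
t: 7.8
tcp_pos: [0.5097, -0.0845, 0.161]
orientation: [-0.009, 1.0, -0.001, 0.004]
wrist_force: [0.5, -1.5, -0.2]
gripper_width: -0.0
```

```bash
python3 -c "
from h import *
to([-.095,.0035,.159]); level()"
```

```text
t 7.8 local mm [[-93.9  -2.  161. ]] yaw err -6.2813 z [ 0.008 -0.003 -1.   ] F [ 0.5 -1.5 -0.2] w -0.0
tool shift to [-0.095, 0.0035, 0.159] [0.0011 0.0055 0.002 ]
dr to level [-0.003   0.0078  0.0019]
```

>>> step_arm:
  grip: [0,0,0]
  xyz:
    - [0,0.004,0]
    - [0,0.002,0]
    - [0,0.002,0]
  dr:
    - [0,0,0]
    - [0,0,0]
    - [0,0,0]

```text
t: 8.18
tcp_pos: [0.5096, -0.0766, 0.161]
orientation: [-0.009, 1.0, -0.002, 0.004]
wrist_force: [-0.3, -5.0, -0.7]
gripper_width: -0.0003
```

>>> step_arm:
  grip: [0,0]
  xyz:
    - [0,0.002,0]
    - [0,0.002,0]
  dr:
    - [0,0,0]
    - [0,0,0]

```text
t: 8.43
tcp_pos: [0.5095, -0.0766, 0.1611]
orientation: [-0.007, 1.0, -0.004, 0.004]
wrist_force: [0.2, -6.5, -1.2]
gripper_width: -0.0001
```

The bolt has reached its stop: 6.5 N and no advance, with the TCP at cabinet y ≈ +6 mm. I'll back off, rise and check.

>>> step_arm:
  grip: [0,0,0,0,0]
  xyz:
    - [0,-0.015,0]
    - [0,-0.03,-0.01]
    - [0,-0.03,-0.03]
    - [0,-0.01,0]
    - [0,0,0]
  dr:
    - [0,0,0]
    - [0,0,0]
    - [0,0,0]
    - [0,0,0]
    - [0,0,0]

```text
t: 9.05
tcp_pos: [0.5099, -0.1639, 0.202]
orientation: [-0.008, 1.0, -0.002, 0.004]
wrist_force: [-0.3, -0.0, -0.4]
gripper_width: 0.0004
```

```bash
python3 -c "
from h import *
to([-.055,-.081,.20]); level()
im=save('scene','s2.png'); c=im['color'][100:220,170:330,::-1]
cv2.imwrite('pics/s2z.png',cv2.resize(c,None,fx=5,fy=5,interpolation=cv2.INTER_CUBIC))
for y in (.019,.026): print(y,((proj(im,wld([[-.091,y,.1795],[-.091,y,.1545]]))-[170,100])*5).round())"
```

```text
t 9.05 local mm [[-95.  -81.4 202. ]] yaw err -6.2844 z [ 0.007 -0.005 -1.   ] F [-0.3 -0.  -0.4] w 0.0004
tool shift to [-0.055, -0.081, 0.2] [-0.04    0.0005  0.0023]
dr to level [-0.0049  0.0072 -0.0012]
0.019 [[412. 275.]
 [413. 316.]]
0.026 [[425. 277.]
 [426. 318.]]
```

View pics/s2z.png

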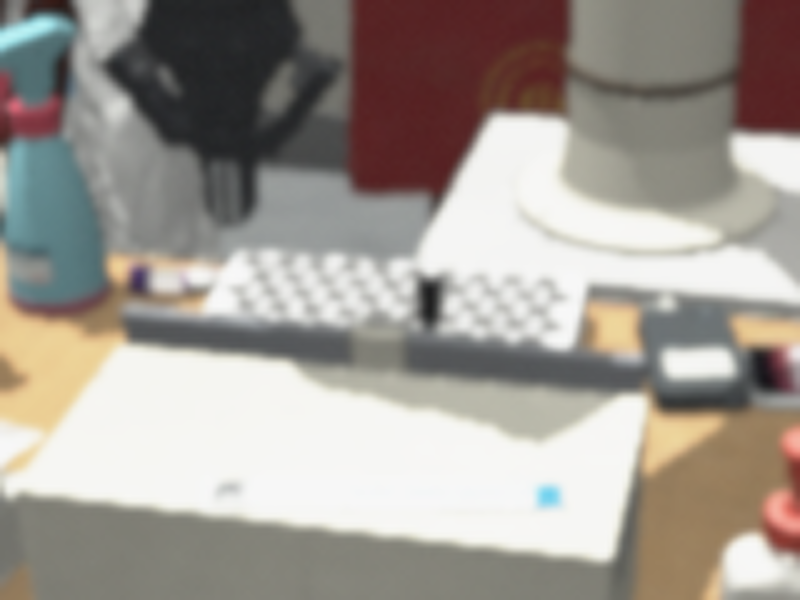

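The knob is now at (429,298). The prediction for +26 mm is column 425, so the bolt is fully left. Next I move behind the right lip.

>>> step_arm:
  grip: [0,0,0,0,0]
  xyz:
    - [-0.02,0,0]
    - [-0.02,0,0]
    - [0,0,0.02]
    - [0,0,0.01]
    - [0,0,0]
  dr:
    - [-0.005,0.007,0]
    - [0,0,0]
    - [0,0,0]
    - [0,0,0]
    - [0,0,0]

```text
t: 9.72
tcp_pos: [0.5496, -0.1553, 0.1674]
orientation: [-0.012, 1.0, 0.003, -0.003]
wrist_force: [0.1, -0.3, 0.0]
gripper_width: -0.0
```

```bash
python3 -c "
from h import *
to([-.053,-.081,.141]); level()"
```

```text
t 9.72 local mm [[-55.3 -73.4 167.4]] yaw err -6.2758 z [-0.006  0.006 -1.   ] F [ 0.1 -0.3  0. ] w -0.0
tool shift to [-0.053, -0.081, 0.141] [-0.0024 -0.0078  0.0263]
dr to level [ 0.0057 -0.0059  0.0073]
```

>>> step_arm:
  grip: [0,0,0,0]
  xyz:
    - [-0.003,-0.007,0]
    - [0,0,0.014]
    - [0,0,0.008]
    - [0,0,0]
  dr:
    - [0.004,-0.004,0.005]
    - [0,0,0]
    - [0,0,0]
    - [0,0,0]

```text
t: 10.22
tcp_pos: [0.5531, -0.1627, 0.1448]
orientation: [-0.009, 1.0, 0.001, -0.0]
wrist_force: [-0.8, 0.0, 1.0]
gripper_width: -0.0001
```

```bash
python3 -c "
from h import *
to([-.053,-.081,.141]); level()
im=save('scene','s3.png'); c=im['color'][100:220,170:330,::-1]
cv2.imwrite('pics/s3z.png',cv2.resize(c,None,fx=5,fy=5,interpolation=cv2.INTER_CUBIC))"
```

```text
t 10.22 local mm [[-51.9 -80.9 144.8]] yaw err -6.2814 z [-0.     0.001 -1.   ] F [-0.8  0.   1. ] w -0.0001
tool shift to [-0.053, -0.081, 0.141] [ 0.0011 -0.0001  0.0038]
dr to level [ 0.0011 -0.0004  0.0018]
```

View pics/s3z.png

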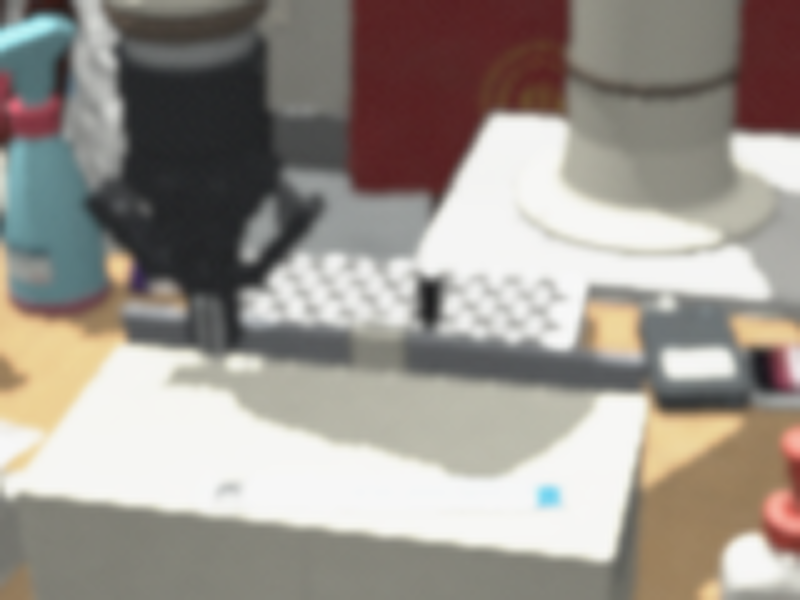

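The fingertip at (213,348) is behind the right lip, with its end just above the cabinet top. I'll lower 4 mm and then draw.

>>> step_arm:
  grip: [0,0,0,0,0]
  xyz:
    - [0,0,0.004]
    - [0.004,0,0]
    - [0.005,0,0]
    - [0.005,0,0]
    - [0.005,0,0]
  dr:
    - [0,0,0]
    - [0,0,0]
    - [0,0,0]
    - [0,0,0]
    - [0,0,0]

```text
t: 10.9
tcp_pos: [0.5346, -0.1631, 0.1418]
orientation: [-0.009, 1.0, 0.0, 0.002]
wrist_force: [0.9, 0.1, -1.2]
gripper_width: -0.0
```

```bash
python3 -c "
from h import *
to([-.1515,-.081,.141]); level()"
```

```text
t 10.9 local mm [[-70.4 -80.9 141.8]] yaw err -6.281 z [ 0.003  0.001 -1.   ] F [ 0.9  0.1 -1.2] w -0.0
tool shift to [-0.1515, -0.081, 0.141] [0.0811 0.0001 0.0005]
dr to level [0.0006 0.0033 0.0022]
```

>>> step_arm:
  grip: [0,0,0,0,0]
  xyz:
    - [0.006,0,0]
    - [0.008,0,0]
    - [0.009,0,0]
    - [0.009,0,0]
    - [0.009,0,0]
  dr:
    - [0,0,0]
    - [0,0,0]
    - [0,0,0]
    - [0,0,0]
    - [0,0,0]

```text
t: 11.52
tcp_pos: [0.4914, -0.1639, 0.142]
orientation: [-0.009, 1.0, 0.0, 0.002]
wrist_force: [2.3, 0.2, -1.1]
gripper_width: -0.0002
```

```bash
python3 -c "
from h import *
to([-.1515,-.081,.141]); level()
im=save('scene','s4.png'); c=im['color'][100:220,170:330,::-1]
cv2.imwrite('pics/s4z.png',cv2.resize(c,None,fx=5,fy=5,interpolation=cv2.INTER_CUBIC))"
```

```text
t 11.53 local mm [[-113.6  -81.   142. ]] yaw err -6.2809 z [ 0.005  0.    -1.   ] F [ 2.3  0.2 -1.1] w -0.0002
tool shift to [-0.1515, -0.081, 0.141] [0.0379 0.0001 0.0008]
dr to level [0.0003 0.0049 0.0023]
```

View pics/s4z.png

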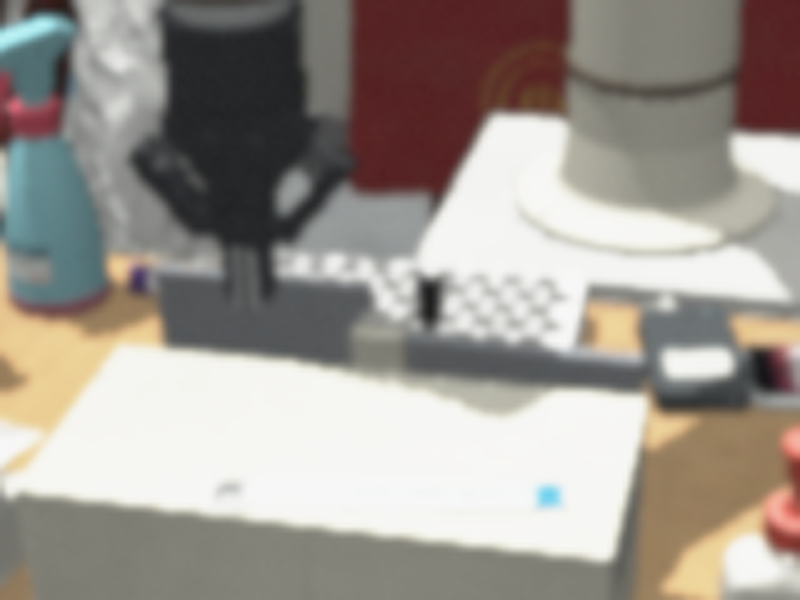

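The right drawer is coming out: its lip runs from (160,265) to (370,285) with the fingertip hooked at (250,290), and the pull is only 2 N. I'll continue and slow down near the stop.

>>> step_arm:
  grip: [0,0,0,0,0]
  xyz:
    - [0.009,0,0]
    - [0.009,0,0]
    - [0.007,0,0]
    - [0.004,0,0]
    - [0.003,0,0]
  dr:
    - [0,0,0]
    - [0,0,0]
    - [0,0,0]
    - [0,0,0]
    - [0,0,0]

```text
t: 12.2
tcp_pos: [0.4558, -0.1646, 0.142]
orientation: [-0.009, 1.0, 0.0, 0.002]
wrist_force: [1.1, -0.1, -0.6]
gripper_width: -0.0001
```

>>> step_arm:
  grip: [0,0]
  xyz:
    - [0.003,0,0]
    - [0.002,0,0]
  dr:
    - [0,0,0]
    - [0,0,0]

```text
t: 12.45
tcp_pos: [0.4537, -0.1647, 0.1424]
orientation: [-0.009, 1.0, -0.0, 0.005]
wrist_force: [7.2, -0.4, -6.3]
gripper_width: 0.0001
```

```bash
python3 -c "
from h import *
to([-.1515,-.081,.141]); level()"
```

```text
t 12.45 local mm [[-151.3  -81.2  142.4]] yaw err -6.281 z [ 0.01 -0.   -1.  ] F [ 7.2 -0.4 -6.3] w 0.0001
tool shift to [-0.1515, -0.081, 0.141] [0.0002 0.0002 0.0014]
dr to level [-0.0005  0.01    0.0022]
```

The drawer is at its stop: the TCP is at −151.3 mm against −151.5 expected, with 7 N. I'll hold briefly, unload the finger and lift straight out.

>>> step_arm:
  grip: [0,0,0,0,0]
  xyz:
    - [0,0,0]
    - [-0.004,0,0]
    - [-0.005,0,0]
    - [0,0,-0.02]
    - [0,0,-0.05]
  dr:
    - [0,0,0]
    - [0,0,0]
    - [0,0,0]
    - [0,0,0]
    - [0,0,0]

```text
t: 13.08
tcp_pos: [0.4583, -0.1635, 0.2096]
orientation: [-0.009, 1.0, 0.001, -0.001]
wrist_force: [1.4, 0.1, 0.6]
gripper_width: 0.0004
```

>>> step_arm:
  grip: [0,0,0,0,0]
  xyz:
    - [0,0,-0.05]
    - [0,0,-0.05]
    - [0,0.03,0]
    - [0,0.05,0]
    - [0,0,0]
  dr:
    - [0,0,0]
    - [0,0,0]
    - [0,0,0]
    - [0,0,0]
    - [0,0,0]

```text
t: 13.7
tcp_pos: [0.459, -0.083, 0.3174]
orientation: [-0.008, 1.0, 0.0, 0.001]
wrist_force: [0.5, -0.3, -0.1]
gripper_width: 0.0
```

```bash
python3 -c "
from h import *
where()
im=save('scene','s5.png'); c=im['color'][100:260,100:370,::-1]
cv2.imwrite('pics/s5z.png',cv2.resize(c,None,fx=2.9,fy=2.9,interpolation=cv2.INTER_CUBIC))
for d in (0,83,90): print(d,((proj(im,wld(np.array([[-72.5-d,-140,154],[-72.5-d,-81,154]])/1000))-[100,100])*2.9).round().tolist())
print('knob',((proj(im,wld([[-.091,.019,.167],[-.091,.026,.167]]))-[100,100])*2.9).round().tolist())
im=save('top','t5.png'); c=im['color'][150:260,170:410,::-1]
cv2.imwrite('pics/t5z.png',cv2.resize(c,None,fx=3.3,fy=3.3,interpolation=cv2.INTER_CUBIC))
for d in (83,90): print(d,((proj(im,wld(np.array([[-72.5-d,-130,154],[-82.5-d,-130,154]])/1000))-[170,150])*3.3).round().tolist())
"
```

```text
t 13.7 local mm [[-144.6    0.4  317.4]] yaw err -6.2836 z [ 0.003  0.001 -1.   ] F [ 0.5 -0.3 -0.1] w 0.0
0 [[275.0, 178.0], [335.0, 184.0]]
83 [[304.0, 139.0], [360.0, 144.0]]
90 [[307.0, 136.0], [362.0, 141.0]]
knob [[442.0, 172.0], [450.0, 172.0]]
83 [[526.0, 312.0], [527.0, 325.0]]
90 [[527.0, 321.0], [528.0, 334.0]]
```

View pics/s5z.png

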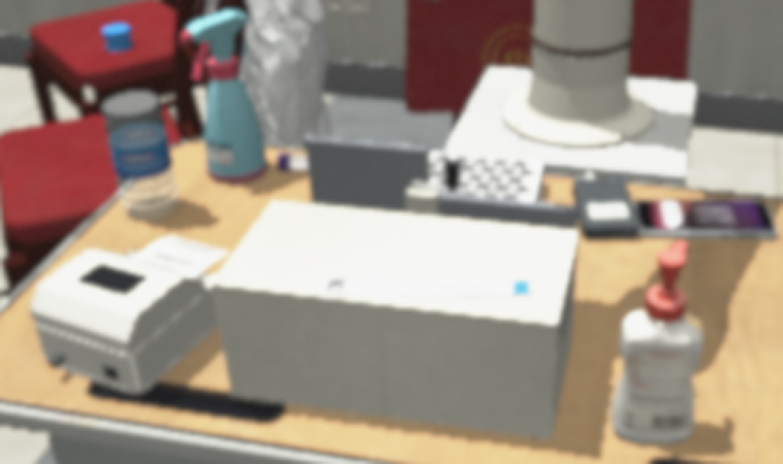

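View pics/t5z.png

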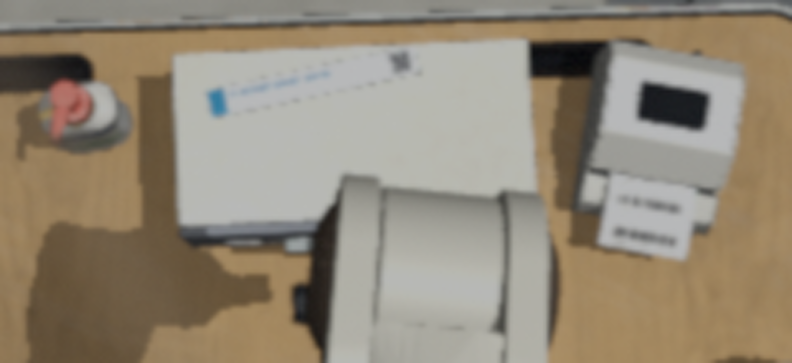

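The scene view has the right lip's top corner at (307,137), which matches 90 mm, and the knob at (453,172), which matches fully left. The bystanders look unmoved. In the top view the arm hides the right drawer, so I'll move it aside and measure again.

>>> step_arm:
  grip: [0,0,0,0,0]
  xyz:
    - [0,0.05,0]
    - [0,0.055,0]
    - [0,0.055,0]
    - [0,0.055,0]
    - [0,0.04,0]
  dr:
    - [0,0,0]
    - [0,0,0]
    - [0,0,0]
    - [0,0,0]
    - [0,0,0]

```text
t: 14.42
tcp_pos: [0.4602, 0.1629, 0.3152]
orientation: [0.006, 1.0, -0.002, 0.0]
wrist_force: [0.7, -0.5, 0.1]
gripper_width: 0.0001
```

>>> step_arm:
  grip: [0,0,0]
  xyz:
    - [0,0.02,0]
    - [0,0,0]
    - [0,0,0]
  dr:
    - [0,0,0]
    - [0,0,0]
    - [0,0,0]

```text
t: 14.8
tcp_pos: [0.4612, 0.1823, 0.3137]
orientation: [0.006, 1.0, -0.003, -0.001]
wrist_force: [0.3, -0.3, -0.3]
gripper_width: 0.0
```

```bash
python3 -c "
from h import *
where()
im=save('top','t6.png'); c=im['color'][150:260,170:410,::-1].copy()
c=cv2.resize(c,None,fx=3.3,fy=3.3,interpolation=cv2.INTER_CUBIC)
cv2.imwrite('pics/t6z.png',c)
for d in (83,90): print(d,((proj(im,wld(np.array([[-72.5-d,-100,154],[-82.5-d,-100,154]])/1000))-[170,150]+.5)*3.3).round().tolist())
print(im['color'][238:256,304:312].mean((1,2)).astype(int))
print('rows',proj(im,wld(np.array([[-155.5,-100,154],[-162.5,-100,154],[-165.5,-100,154],[-172.5,-100,154]])/1000)).round(1).tolist())
print(im['color'][236:254,246:254].mean((1,2)).astype(int), load('t0.png')['color'][236:254,246:254].mean((1,2)).astype(int))
"
```

```text
t 14.8 local mm [[-138.   265.6  313.7]] yaw err -0.0282 z [-0.003 -0.006 -1.   ] F [ 0.3 -0.3 -0.3] w 0.0
83 [[490.0, 316.0], [491.0, 328.0]]
90 [[491.0, 324.0], [492.0, 337.0]]
[155 152 150 160 174 171 160 163 143 128 120 119 129 128 122 126 127 126]
rows [[318.1, 245.1], [318.2, 247.8], [318.3, 249.0], [318.5, 251.7]]
[128 128 129 128 127 126 126 125 126 127 127 128 127 127 127 128 128 128] [171 159 165 145 126 120 127 124 115 135 134 129 130 129 130 130 130 131]
```

View pics/t6z.png

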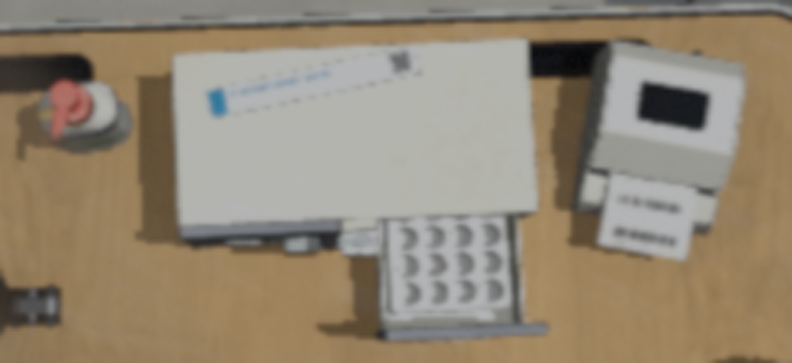

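The right drawer's lip spans zoom rows 324–337 at column 490, which matches 90 mm. The left front lies flush at row 232 with the bolt end beside it at (300,243). The pump bottle, printer and swab pack appear where they were, and the arm is clear.

```bash
python3 -c "
from h import *
print(bot.sign_off())"
```

```text
the job is handed in; nothing more can be done
None
```

I finished all three steps and handed the job in at about 15 s of the 51 s allowed; no verdict was reported.

- **Left drawer:** I pushed it home with the shut fingertips. It stopped at the expected position, with wrist forces around 8–10 N.
- **Bolt:** I slid it left by its knob until it stopped, at 6.5 N. The scene camera puts the knob at about +26 mm or slightly beyond, so it is at its left stop.
- **Right drawer:** I hooked a fingertip behind its lip and drew it out with a 1–2 N pull. It reached 7 N in x at the stop. I then eased the finger off and lifted it clear.

**Last checks:** The final top view puts the right lip where 90 mm out should be, and the left front is flush under the bolt. By eye, the pump bottle, printer and swab pack have not moved, and the arm stands well clear with no contact force. No checks failed. The one small disagreement was the knob, about 1 pixel (2 mm) from its predicted place, which is within the calibration error.

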